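Close and clamp the loaded sample carrier

ROBOT

A 7-joint arm with a two-finger parallel gripper is mounted at the origin on the work surface. World frame = base frame: x ahead of the robot, y to its left, z up, the work surface at z = 0. Lengths are in m, angles in degrees, forces in N, time in s.
With the tool pointing down it reaches from about 0.4 to 0.9 m from the base axis. Payload 5.5 kg.
Tool frame: the origin (TCP) lies between the finger pads; the fingertips stand 14 mm ahead of it and the grasp point (between the pads) lies 5 mm behind it; z points along the fingers, y is the line along which they close (so a half turn about z gives the same grasp; the last joint's range is limited). The gripper opens to 85 mm and grips with 20 to 120 N. Pads are 22 mm wide; open, the fingers measure 114 mm over their backs; the gripper's body (76 mm by 85 mm) begins 54 mm behind the grasp point. The pads swing forward as they close: fully open they stand 13 mm farther back than shut.
Start: joints at [-58.488, 28.699, -24.465, 88.831, 12.651, 65.22, -12.049], TCP at [0.184, 0.623, 0.245] pointing down, gripper open.
Joint ranges: [-164.97, 164.97], [-17.58, 116.51], [-87.97, 89.64], [11.32, 138.91], [-80.73, 260.73], [10.89, 115.49], [-147.41, 147.41]. Speed limits (degrees/s): [147.25, 147.25, 180, 180, 180, 180, 180].

INTERFACE

Orientations are given as a 3x3 rotation matrix whose columns are the frame's x, y, z axes.
In Python, from bench import ctrl gives the robot as it stands.
- The arm moves only by the shell command python3 -m crank 'ROWS'. ROWS is JSON, a list of rows, each an object of numbers: "tx", "ty", "tz": the shift along the world's x, y, z in cm; "spin": the turn about the world's z in rad; "fingers": the opening, from -1 (shut) to 1 (fully open). In form: [{"tx": .., "ty": .., "tz": .., "spin": .., "fingers": ..}, ...]. A call has 1 to 12 rows; each row shifts and turns the commanded pose from where the row before left it; what a row does not reach is not made up. A row lasts 1/12 s, in which the tool goes at most 41.7 mm and 7.16 degrees, less where a joint would pass 70% of its speed; a pose out of reach is approached as far as the arm can. A call with a gripper value outside its range is refused whole. The fingers move at their own pace and stop on an object; the grip force is fixed at half the most. Time passes only in rows, so rows that do not move let the fingers close. It gives the time, the measured TCP pose, the force, the opening and the grip force at its end, in the units of the state.
- ctrl.observe(): the state, without advancing time (a new reading comes with each control period).
- ctrl.snapshot(name): name is "side" or "top" or "wrist"; returns (picture, depth): 400x640x3 uint8, red, green, blue; 400x640 float32, m along the optical axis (not along the pixel's ray), 0 where there is no reading.
- ctrl.camera_params(name): a dict with "fovy" (degrees; the focal length in pixels is half the picture's height over the tangent of half this angle, whatever the lens; pixels are square), "cx", "cy" (the principal point, pixels), "k1" (the pictures are not rectified: a ray, as slopes to the right and down, at radius r is drawn at 1 + k1 r^2 times it, then the intrinsics apply), "R" (3x3) and "t" (3): a world point X has camera coordinates R X + t; the wrist camera has in their place "T_tool_cam" (4x4, takes a point from camera to tool coordinates, whose origin is the TCP and whose axes are the flange's). Camera axes: x right, y down, z forward; pixel columns grow to the right and rows downward; lengths in m; the calibration is good to about 2 mm. A picture is of the moment at which its call begins: read the wrist's pose just before it. camera_params takes no time and is no camera call.
- ctrl.sign_off(): hands the job in; it is judged then, once.
The state is a dict: "time_s": time; "joint_pos": joint angles; "qvel": joint speeds; "joint_efforts": joint torques, N m; "tool_pos": TCP position; "ee_rot": TCP orientation; "ft_force": force on the tool from outside, world axes, zero at the start; "moment": the same for the moment, N m; "grip_width": finger opening in m; "grasp_force": force on a finger pad.
Only numpy, scipy, OpenCV 4.12 (cv2) and the standard library are available. Lean on these libraries where they do the work, as an engineer would, in place of code of your own. Each camera call takes 0.05 s, during which the arm holds its last target. There are 200 camera calls.

TASK

The blue sample carrier is loaded and has to go to the courier. Hook the steel edge of its white lid under the steel keeper bar, push it back against the spring stop in there and lower the lid into the carrier; then swing the red-handled clamp fully down so that the lid is pressed home on its seal. Leave the rack of samples inside standing and the other things on the bench where they are.

Things in the scene. Friction and masses are not known exactly. Their poses are not given: they have to be found in the camera images.
- case: Blue open-topped carrier, fixed to the bench, outer size 160 (x) x 200 (y) x 125 mm high, walls 6 mm. Origin: centre of its underside; z up, +y towards the keeper side, -y towards the clamp side. Inside stands the sample rack, its tops 31 mm below the rim.
- keeper (a point): On the carrier, front of the keeper slot's spring stop when free, at rim height: case (0, 93, 125) mm, axes as the case. The steel bar overhead (164 mm long in x) spans y 84 to 111, its underside 18 and top 24 mm above the rim. The orange stop below it yields 8 mm to +y (3 N at first, 7 N at the end), then is solid.
- seal_mid (a point): On the rim of the carrier's -y wall: case (0, -96, 125) mm. Here lies a black rubber sealing strip, 130 mm long in x and 8 mm wide, on springs: free, it stands 6 mm above the rim; pressed flush it pushes back with about 7 N. The unclamped lid rests on it, 6 mm high on this side.
- clamp_pivot (a point): On the carrier, the clamp's hinge axis (along case x): case (0, -127, 149) mm, axes as the case. It sits between two steel cheeks, 42 mm over all in x, y -140 to -100 mm, top at z = 159 mm.
- clamp (a joint): Clamp angle, rad. 0: closed, arm level and pointing to case +y over the lid; it grows as the arm swings up (1.57 upright) and outwards, to 2.15. It starts open, 1.75 to 2.0. The hinge is stiff (0.55 N m friction) and stays where it is left; the last 0.1 rad over the lid also compresses the seal: some 12 to 15 N in all at the red grip.
- clamp_grip (a point): Middle of the red grip's outer (when closed, upper) face: 77 mm along the arm from the pivot, 12 mm off the arm's mid-plane. y axis along the arm to its tip, z out of this face. Grip 28 wide (x), 36 long, 20 mm thick, ending 95 mm from the pivot. Steel arm 22 wide, 16 mm thick; a rubber pad under it, 58 mm from the pivot, presses on the lid.
- lid: Loose lid, about 0.32 kg, lying plug down on the bench. Origin: centre of the underside of its grey plug; z up, +y towards the steel tongue edge, -y towards the edge with a red square on top. Plug: x +-62.5, y -93 to +80, z 0 to 12 mm. White plate on it: z 12 to 20, y +-98, x +-78 mm; its last 16 mm on the +y side are steel (x +-75).
- lid_handle (a point): Middle of the lid's black handle bar: lid frame (0, 0, 44) mm, axes as the lid. The bar runs along lid x, 100 mm long, 18 mm wide in y, 24 mm high (lid z 32 to 56), on two posts; 12 mm of air below it.
- lid_tongue (a point): On the lid, middle of the steel edge at the plate's underside: lid (0, 98, 12) mm, axes as the lid. The plug clears the carrier's -y wall only with this edge pushed to case y = 98 to 101 mm (stop at the end of its travel): enter tongue first, other side raised 12 to 17 degrees, push till solid, lower. Closed, it rests at case y 97 to 101, z 125.
- lid_clamp_edge (a point): On the lid, middle of the other edge (red-square side) at the plate's underside: lid (0, -98, 12) mm, axes as the lid. Closed: case (0, -98, 125).
- samples: White rack of capped tubes standing loose in the carrier, 112 x 138 x 88 mm high. Origin: centre of its underside. Leave it standing.
- red_rack: Bystander: red rack of capped tubes, 112 x 112 x 95 mm high, origin at the centre of its underside.
- wash_bottle: Bystander: white bottle with blue cap, 64 mm across, 150 mm high, origin at the centre of its underside.
- tip_box: Bystander: yellow pipette-tip box with clear cover, 124 x 89 x 58 mm high, origin at the centre of its underside.
Mind the look-alikes: they are no part of the job. Leave any brown look-alike of the lid alone.

How it is judged:
By the outcome, as a careful person would: the job done as asked, in the order asked, and still so for the second after the job is handed in, with the robot touching nothing.
It also fails if it takes over 48 s, if anything falls off the work surface, if the arm or the gripper's body presses on something with over 40 N, if the wrist force passes 120 N, or if a joint passes its speed limit or range.

## Working session

There is one attempt and no reset: what is moved stays moved. The work goes in short steps, Python scripts to look and compute and a shell command to move; the robot and the scene stay as the last step left them, time stands still between calls to the robot, and variables do not carry over. Pictures are saved under pics/ and viewed, at most 10 in all, crops included, and the job is handed in when it is done.

```bash
ls; mkdir -p pics; python3 - <<'E'
from bench import ctrl
import cv2,numpy as np
for n in("top","side"):
    p,d=ctrl.snapshot(n); cv2.imwrite(f"pics/{n}0.png",p[:,:,::-1]); np.savez(f"{n}0.npz",p=p,d=d)
    c=ctrl.camera_params(n); print(n,{k:np.round(v,4).tolist() for k,v in c.items()})
print({k:np.round(v,3).tolist() for k,v in ctrl.camera_params("wrist").items()})
print({k:np.round(v,3).tolist() for k,v in ctrl.observe().items()})
E
```

```text
pics
top {'fovy': 54.5898, 'cx': 318.2318, 'cy': 199.2026, 'k1': -0.0851, 'R': [[0.025, -0.9997, -0.0029], [-0.9946, -0.0246, -0.101], [0.1009, 0.0054, -0.9949]], 't': [-0.017, 0.4854, 1.1755]}
side {'fovy': 52.8782, 'cx': 321.1687, 'cy': 198.4097, 'k1': -0.0883, 'R': [[0.9417, -0.336, -0.0175], [-0.232, -0.6109, -0.757], [0.2436, 0.7169, -0.6532]], 't': [-0.4681, 0.1952, 1.0548]}
{'fovy': 68.534, 'cx': 319.414, 'cy': 200.87, 'k1': -0.004, 'T_tool_cam': [[-0.0, -0.946, -0.324, 0.083], [1.0, -0.0, -0.0, -0.001], [0.0, -0.324, 0.946, -0.129], [0.0, 0.0, 0.0, 1.0]]}
{'time_s': 0.1, 'joint_pos': [-58.488, 28.748, -24.453, 88.885, 12.651, 65.222, -12.05], 'qvel': [-0.045, -0.075, 0.053, -0.16, -0.019, -0.05, -0.015], 'joint_efforts': [-0.011, -57.081, -5.839, -28.175, 0.01, 0.006, 0.0], 'tool_pos': [0.184, 0.623, 0.244], 'ee_rot': [[-0.959, 0.283, -0.001], [0.283, 0.959, -0.002], [0.0, -0.002, -1.0]], 'ft_force': [0.652, 0.073, -0.395], 'moment': [-0.004, 0.01, 0.015], 'grasp_force': 0.0, 'grip_width': 0.085}
```

View pics/top0.png

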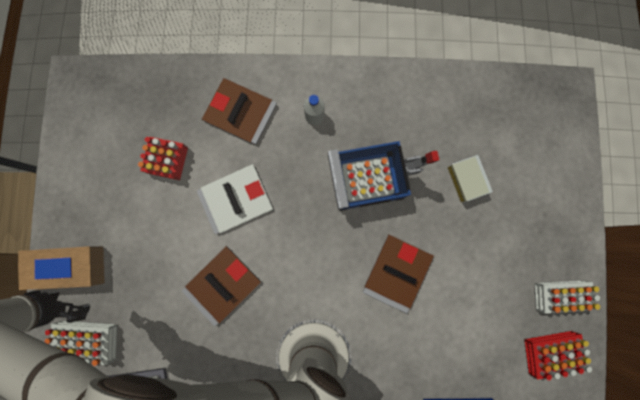

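View pics/side0.png

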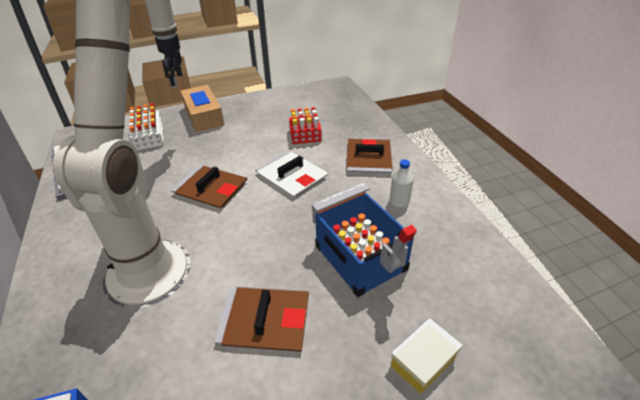

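```bash
cat > h.py <<'E'
import numpy as np,cv2
from bench import ctrl
def K(c): f=200/np.tan(np.radians(c["fovy"])/2); return np.array([[f,0,c["cx"]],[0,f,c["cy"]],[0,0,1.]])
def pose(n,c,s=None):  # camera->world R,t
    if n!="wrist": R=np.array(c["R"]); return R.T,-R.T@np.array(c["t"])
    T=np.array(c["T_tool_cam"]); W=np.array(s["ee_rot"]); return W@T[:3,:3],W@T[:3,3]+np.array(s["tool_pos"])
def slopes(uv,c): return cv2.undistortPoints(np.asarray(uv,float).reshape(-1,1,2),K(c),np.array([c["k1"],0,0,0,0]))[:,0]
def plane(uv,z,n,s=None):
    c=ctrl.camera_params(n); R,t=pose(n,c,s); r=np.c_[slopes(uv,c),np.ones(len(slopes(uv,c)))]@R.T
    return t+r*((z-t[2])/r[:,2])[:,None]
def cloud(d,n,s=None):
    c=ctrl.camera_params(n); R,t=pose(n,c,s); v,u=np.mgrid[:400,:640]
    r=np.c_[slopes(np.c_[u.ravel(),v.ravel()],c),np.ones(u.size)]
    return ((r*d.ravel()[:,None])@R.T+t).reshape(400,640,3)
def big(m):
    cs,_=cv2.findContours(m.astype(np.uint8),cv2.RETR_EXTERNAL,cv2.CHAIN_APPROX_NONE); return max(cs,key=cv2.contourArea)[:,0]
def rect(P): # centre, size, angle deg in world (mm)
    (c,s,a)=cv2.minAreaRect((P[:,:2]*1000).astype(np.float32)); return np.round(c,1),np.round(s,1),round(a,2)
E
python3 - <<'E'
from h import *
a=np.load("top0.npz");p,d=a["p"].astype(int),a["d"]
X=cloud(d,"top"); r,g,b=p[...,0],p[...,1],p[...,2]
hsv=cv2.cvtColor(a["p"],cv2.COLOR_RGB2HSV).astype(int)
v,u=np.mgrid[:400,:640]
roi=(u>190)&(u<285)&(v>155)&(v<245)
print("bench z",np.median(X[230:260,300:340,2]), "noise",X[230:260,300:340,2].std())
m=roi&(X[...,2]>.010)
print("lid rect by depth",rect(X[m]))
w=roi&(((hsv[...,1]<40)&(hsv[...,2]>165))|((r>150)&(g<90)))
print("lid white",rect(plane(big(w),.020,"top")))
rd=roi&(r>150)&(g<90); print("red",rect(plane(big(rd),.02,"top")))
bk=roi&(hsv[...,2]<60); print("black",rect(plane(big(bk),.056,"top")))
roi=(u>320)&(u<445)&(v>130)&(v<220)
Z=X[...,2]
m=roi&(Z>.117)&(Z<.135); m2=m&(b>r+15); print("rim",m2.sum(),rect(X[m2]))
m=roi&(Z>.14)&(Z<.158)&(u<352); print("bar",m.sum(),rect(X[m]),np.median(Z[m]))
rg=(u>415)&(u<445)&(v>145)&(v<170)&(r>130)&(g<80); print("grip",X[rg].mean(0),X[rg].min(0),X[rg].max(0))
crop=lambda x0,x1,y0,y1:cv2.resize(a["p"][y0:y1,x0:x1,::-1],None,fx=3.2,fy=3.2,interpolation=cv2.INTER_CUBIC)
cv2.imwrite("pics/crop.png",crop(195,440,130,245))
E
```

```text
bench z -0.00014743664313088267 noise 0.08598820932594792
lid rect by depth (array([418.7, 199.9]), array([370.1, 231. ]), 43.69)
lid white (array([483.8, 253.8]), array([154.8, 179.1]), 25.55)
red (array([511.1, 196.2]), array([44.6, 44.9]), 26.05)
black (array([479., 255.]), array([96.5, 16.6]), 26.28)
rim 326 (array([ 555.5, -163.3]), array([161.5, 180.6]), 11.81)
bar 570 (array([533.7, -59.3]), array([164.7,  27.1]), 11.73) 0.14861735961831157
grip [ 0.58605157 -0.30510395  0.24009504] [ 0.57527583 -0.31461511  0.2349592 ] [ 0.59788282 -0.29637559  0.24495791]
```

View pics/crop.png

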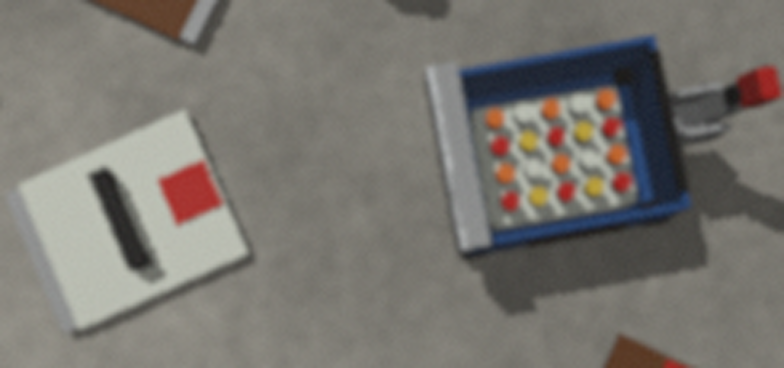

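```bash
python3 - <<'E'
from h import *
a=np.load("top0.npz");X=cloud(a["d"],"top");Z=X[...,2]
v,u=np.mgrid[:400,:640]; roi=(u>190)&(u<285)&(v>155)&(v<245)
for lo,hi in((.048,.064),(.013,.028)):
    m=cv2.morphologyEx((roi&(Z>lo)&(Z<hi)).astype(np.uint8),cv2.MORPH_OPEN,np.ones((2,2)))
    q=np.array(big(m)); print(m.sum(),rect(X[q[:,1],q[:,0]]),np.median(Z[m>0]))
E
python3 -m crank '[{"tx":2.5,"ty":-3.0,"spin":0.12},{"tx":2.5,"ty":-3.0,"spin":0.12},{"tx":2.5,"ty":-3.0,"spin":0.12},{"tx":2.5,"ty":-3.0,"spin":0.12},{"tx":2.5,"ty":-3.0,"spin":0.12},{"tx":2.5,"ty":-3.0,"spin":0.12},{"tx":2.5,"ty":-3.0,"spin":0.025},{"tx":2.5,"ty":-3.0},{"tx":2.5,"ty":-3.0},{"tx":2.5,"ty":-3.0},{"tx":2.5,"ty":-3.0},{"tx":2.1,"ty":-3.0}]'
```

```text
208 (array([477.5, 257.6]), array([96.7, 21.7]), 22.08) 0.05519943111567838
2836 (array([477.2, 181. ]), array([388.3, 219.1]), 89.1) 0.019415510484842913invalid input at $[0]: expected keys tx, ty, tz, spin, fingers
```

```bash
python3 -m crank '[{"tx":2.5,"ty":-3.0,"tz":0,"spin":0.12,"fingers":1},{"tx":2.5,"ty":-3.0,"tz":0,"spin":0.12,"fingers":1},{"tx":2.5,"ty":-3.0,"tz":0,"spin":0.12,"fingers":1},{"tx":2.5,"ty":-3.0,"tz":0,"spin":0.12,"fingers":1},{"tx":2.5,"ty":-3.0,"tz":0,"spin":0.12,"fingers":1},{"tx":2.5,"ty":-3.0,"tz":0,"spin":0.12,"fingers":1},{"tx":2.5,"ty":-3.0,"tz":0,"spin":0.025,"fingers":1},{"tx":2.5,"ty":-3.0,"tz":0,"spin":0,"fingers":1},{"tx":2.5,"ty":-3.0,"tz":0,"spin":0,"fingers":1},{"tx":2.5,"ty":-3.0,"tz":0,"spin":0,"fingers":1},{"tx":2.5,"ty":-3.0,"tz":0,"spin":0,"fingers":1},{"tx":1.9,"ty":-3.3,"tz":0,"spin":0,"fingers":1}]'
```

```text
time_s: 1.1
tool_pos: [0.4786, 0.2599, 0.2452]
ee_rot: [[-0.899, -0.438, 0.0], [-0.438, 0.899, 0.0], [-0.0, 0.0, -1.0]]
ft_force: [0.6, 0.8, -0.7]
grip_width: 0.0854
grasp_force: 0.0
```

```bash
python3 - <<'E'
from h import *
s=ctrl.observe(); p,d=ctrl.snapshot("wrist"); cv2.imwrite("pics/w1.png",p[:,:,::-1])
X=cloud(d,"wrist",s);Z=X[...,2]; near=np.hypot(X[...,0]-.48,X[...,1]-.26)<.14
hsv=cv2.cvtColor(p,cv2.COLOR_RGB2HSV).astype(int)
m=near&(Z>.048)&(Z<.062); print("handle",m.sum(),rect(X[m]),np.median(Z[m]))
m=near&(Z>.014)&(Z<.026); print("plate",m.sum(),rect(X[m]),np.median(Z[m]))
E
```

```text
handle 1400 (array([480.6, 260.6]), array([99.9, 18. ]), 26.47) 0.055912243113286575
plate 18201 (array([481. , 260.8]), array([156.1, 196.8]), 25.95) 0.019996834918119488
```

View pics/w1.png

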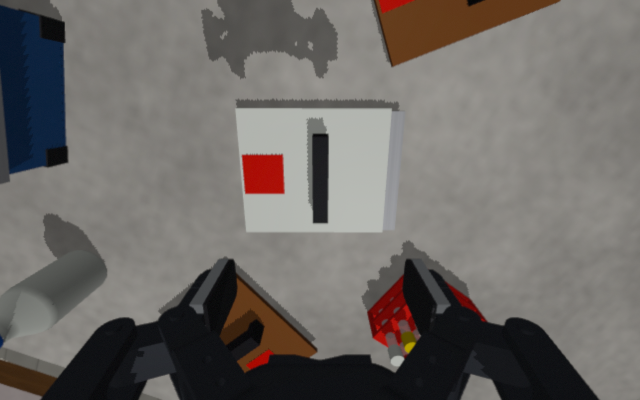

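```bash
python3 -m crank '[{"tx":0.2,"ty":0.1,"tz":-3.5,"spin":0,"fingers":1},{"tx":0,"ty":0,"tz":-3.5,"spin":0,"fingers":1},{"tx":0,"ty":0,"tz":-3.5,"spin":0,"fingers":1},{"tx":0,"ty":0,"tz":-3.5,"spin":0,"fingers":1},{"tx":0,"ty":0,"tz":-3.5,"spin":0,"fingers":1},{"tx":0,"ty":0,"tz":-2.6,"spin":0,"fingers":1},{"tx":0,"ty":0,"tz":0,"spin":0,"fingers":-1},{"tx":0,"ty":0,"tz":0,"spin":0,"fingers":-1},{"tx":0,"ty":0,"tz":0,"spin":0,"fingers":-1},{"tx":0,"ty":0,"tz":0,"spin":0,"fingers":-1},{"tx":0,"ty":0,"tz":0,"spin":0,"fingers":-1},{"tx":0,"ty":0,"tz":0,"spin":0,"fingers":-1}]'
```

```text
time_s: 2.15
tool_pos: [0.4806, 0.2631, 0.0465]
ee_rot: [[-0.899, -0.438, 0.004], [-0.438, 0.899, 0.001], [-0.004, -0.0, -1.0]]
ft_force: [1.6, -0.3, 3.5]
grip_width: 0.0168
grasp_force: 59.9
```

```bash
python3 -m crank '[{"tx":0,"ty":0,"tz":1.5,"spin":0,"fingers":-1},{"tx":0,"ty":0,"tz":3,"spin":0,"fingers":-1},{"tx":0,"ty":0,"tz":3,"spin":0,"fingers":-1},{"tx":0,"ty":0,"tz":3,"spin":0,"fingers":-1},{"tx":0,"ty":-1,"tz":3,"spin":-0.05,"fingers":-1},{"tx":0.5,"ty":-1,"tz":3,"spin":-0.05,"fingers":-1},{"tx":0.5,"ty":-1,"tz":3,"spin":-0.05,"fingers":-1},{"tx":0.5,"ty":-1,"tz":3,"spin":-0.05,"fingers":-1},{"tx":0.5,"ty":-1,"tz":3,"spin":-0.05,"fingers":-1},{"tx":0,"ty":-1,"tz":3,"spin":0,"fingers":-1},{"tx":0,"ty":0,"tz":0,"spin":0,"fingers":-1},{"tx":0,"ty":0,"tz":0,"spin":0,"fingers":-1}]'
python3 - <<'E'
from h import *
s=ctrl.observe(); p,d=ctrl.snapshot("wrist"); cv2.imwrite("pics/w2.png",p[:,:,::-1]); np.savez("w2.npz",p=p,d=d)
X=cloud(d,"wrist",s);Z=X[...,2]
m=(Z>.146)&(Z<.153)&(np.hypot(X[...,0]-.534,X[...,1]+.06)<.11); print("bar",m.sum(),rect(X[m]),np.median(Z[m]))
t=np.array(s["tool_pos"]);m=(np.hypot(X[...,0]-t[0],X[...,1]-t[1])<.16)&(abs(Z-(t[2]-.026))<.006)
print("plate",m.sum(),rect(X[m]),np.median(Z[m]),t)
E
```

```text
time_s: 3.15
tool_pos: [0.4998, 0.2022, 0.3316]
ee_rot: [[-0.98, -0.201, 0.005], [-0.201, 0.98, 0.001], [-0.005, 0.0, -1.0]]
ft_force: [0.3, -0.9, -3.1]
grip_width: 0.0169
grasp_force: 59.0
bar 4073 (array([534.2, -57.3]), array([163.5,  30.1]), 11.41) 0.14902634151796984
plate 58896 (array([500.4, 201.6]), array([157.6, 197.9]), 11.58) 0.30515437749152147 [0.49981196 0.20220282 0.33160101]
```

View pics/w2.png

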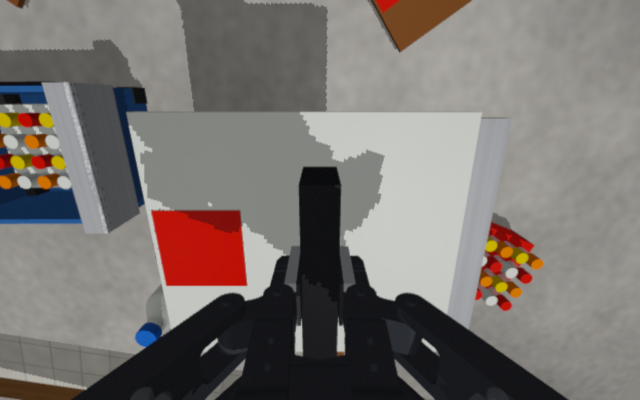

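```bash
python3 -m crank '[{"tx":0.5,"ty":-2,"tz":0,"spin":0,"fingers":-1},{"tx":0.5,"ty":-3.4,"tz":0,"spin":0,"fingers":-1},{"tx":0.5,"ty":-3.5,"tz":0,"spin":0,"fingers":-1},{"tx":0.5,"ty":-3.5,"tz":0,"spin":0,"fingers":-1},{"tx":0.5,"ty":-3.5,"tz":0,"spin":0,"fingers":-1},{"tx":0.5,"ty":-3.5,"tz":0,"spin":0,"fingers":-1},{"tx":0.5,"ty":-3.5,"tz":0,"spin":0,"fingers":-1},{"tx":0.5,"ty":-3.5,"tz":0,"spin":0,"fingers":-1},{"tx":0.5,"ty":-3.5,"tz":0,"spin":0,"fingers":-1},{"tx":0.5,"ty":-3.4,"tz":0,"spin":0,"fingers":-1},{"tx":0.7,"ty":-3.5,"tz":-1,"spin":0,"fingers":-1},{"tx":0,"ty":0,"tz":-2,"spin":0,"fingers":-1}]'
python3 -m crank '[{"tx":0,"ty":0,"tz":-2,"spin":0,"fingers":-1},{"tx":0,"ty":0,"tz":-2,"spin":0,"fingers":-1},{"tx":0,"ty":0,"tz":-2,"spin":0,"fingers":-1},{"tx":0,"ty":0,"tz":-1.6,"spin":0,"fingers":-1},{"tx":0,"ty":0,"tz":0,"spin":0,"fingers":-1},{"tx":0,"ty":0,"tz":0,"spin":0,"fingers":-1}]'
python3 - <<'E'
from h import *
s=ctrl.observe()
p,d=ctrl.snapshot("side"); cv2.imwrite("pics/s3.png",cv2.resize(p[120:320,250:500,::-1],None,fx=3,fy=3,interpolation=cv2.INTER_CUBIC))
p,d=ctrl.snapshot("wrist"); np.savez("w3.npz",p=p,d=d); cv2.imwrite("pics/w3.png",p[:,:,::-1])
X=cloud(d,"wrist",s);Z=X[...,2];t=np.array(s["tool_pos"])
yh=np.array([-.201,.98]); c=(X[...,:2]-t[:2])@yh*1000; x=(X[...,:2]-t[:2])@np.array([.98,.201])*1000
m=(abs(Z-.149)<.004)&(c>90)&(c<150)&(abs(x)<80); print("bar c",m.sum(),np.percentile(c[m],[1,5,50,95,99]),x[m].min(),x[m].max())
m=(abs(Z-(t[2]-.026))<.004)&(abs(c)<110)&(abs(x)<90);print("plate c",np.percentile(c[m],[0.5,50,99.5]),x[m].max(),Z[m].mean(),t)
E
```

```text
time_s: 4.2
tool_pos: [0.5562, -0.1751, 0.299]
ee_rot: [[-0.981, -0.193, 0.002], [-0.193, 0.981, -0.006], [-0.0, -0.006, -1.0]]
ft_force: [1.1, -2.5, -3.3]
grip_width: 0.017
grasp_force: 59.4
time_s: 4.7
tool_pos: [0.5543, -0.1643, 0.2209]
ee_rot: [[-0.979, -0.204, -0.005], [-0.204, 0.979, 0.002], [0.005, 0.003, -1.0]]
ft_force: [-0.0, -0.6, -2.7]
grip_width: 0.0172
grasp_force: 59.3
bar c 299 [ 95.50733959  97.87597283 112.62384258 121.76182966 122.34437409] -79.58020943961537 -73.78876162578389
plate c [-98.24438565  -1.7788574   96.51924488] 78.38304026266536 0.19472409880692707 [ 0.55427262 -0.16426787  0.22089197]
```

View pics/s3.png

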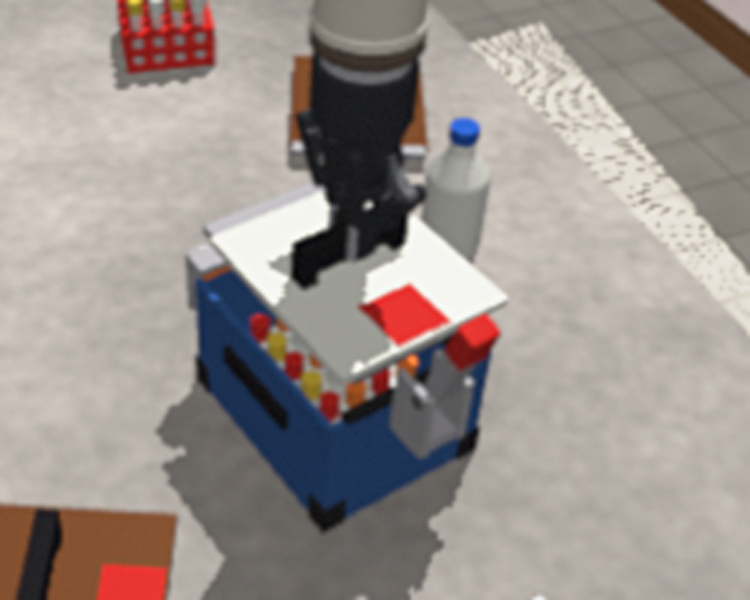

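View pics/w3.png

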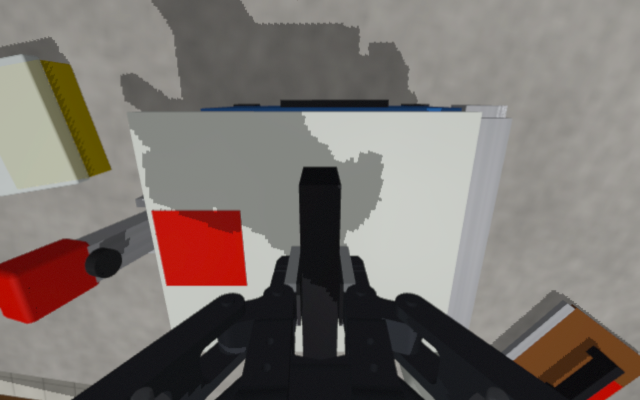

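```bash
python3 -m crank '[{"tx":0,"ty":0,"tz":0,"spin":0,"fingers":-1},{"tx":0,"ty":0,"tz":0,"spin":0,"fingers":-1},{"tx":0,"ty":0,"tz":0,"spin":0,"fingers":-1},{"tx":0,"ty":0,"tz":0,"spin":0,"fingers":-1}]'
cat > m.py <<'E'
from h import *
s=ctrl.observe();p,d=ctrl.snapshot("wrist")
X=cloud(d,"wrist",s);Z=X[...,2];t=np.array(s["tool_pos"]);print(t.round(4),np.round(s["ft_force"],1),np.round(s["moment"],2))
yh=np.array([-.201,.98]); c=(X[...,:2]-t[:2])@yh*1000; x=(X[...,:2]-t[:2])@np.array([.98,.201])*1000
m=(abs(Z-.149)<.003)&(c>80)&(c<150)&(abs(x)<100); print("bar c",m.sum(),np.percentile(c[m],[1,5,50,95,99]).round(1),"x",np.percentile(x[m],[1,99]).round(1))
hs=cv2.cvtColor(p,cv2.COLOR_RGB2HSV).astype(int)
m=(hs[...,1]<30)&(hs[...,2]>110)&(abs(c)<90)&(abs(x)<70)&(abs(Z-t[2]+.026)<.03)
A=np.c_[c[m],x[m],np.ones(m.sum())]; k=np.linalg.lstsq(A,Z[m]*1000,rcond=None)[0]
for _ in range(3): # drop handle and fingers
    g=abs(A@k-Z[m]*1000)<2.5; k=np.linalg.lstsq(A[g],(Z[m]*1000)[g],rcond=None)[0]
print("plate slope deg (c,x)",np.degrees(np.arctan(k[:2])).round(2),"z at 0",k[2].round(1))
g=(abs(c*k[0]+x*k[1]+k[2]-Z*1000)<2.5)&(abs(c)<125)&(abs(x)<100)
print("plate c",np.percentile(c[g],[.3,99.7]).round(1),"x",np.percentile(x[g],[.3,99.7]).round(1))
E
python3 m.py
```

```text
time_s: 5.13
tool_pos: [0.5563, -0.1656, 0.224]
ee_rot: [[-0.979, -0.203, 0.001], [-0.203, 0.979, -0.0], [-0.001, -0.001, -1.0]]
ft_force: [-0.6, -0.5, -2.6]
grip_width: 0.017
grasp_force: 59.3
[ 0.5563 -0.1656  0.224 ] [-0.6 -0.5 -2.6] [-0.   -0.01 -0.  ]
bar c 435 [ 96.1  97.5 112.3 122.5 123.5] x [-80.9 -73.2]
plate slope deg (c,x) [ 0.   -0.18] z at 0 197.5
plate c [-99.4  96.8] x [-78.   71.9]
```

```bash
python3 -m crank '[{"tx":0.1,"ty":-0.4,"tz":0,"spin":0,"fingers":-1},{"tx":0,"ty":0,"tz":-0.8,"spin":0,"fingers":-1},{"tx":0,"ty":0,"tz":-0.8,"spin":0,"fingers":-1},{"tx":0,"ty":0,"tz":-0.8,"spin":0,"fingers":-1},{"tx":0,"ty":0,"tz":-0.5,"spin":0,"fingers":-1},{"tx":0,"ty":0,"tz":-0.4,"spin":0,"fingers":-1},{"tx":0,"ty":0,"tz":0,"spin":0,"fingers":-1},{"tx":0,"ty":0,"tz":0,"spin":0,"fingers":-1}]'; python3 m.py
```

```text
time_s: 5.85
tool_pos: [0.5593, -0.1658, 0.194]
ee_rot: [[-0.978, -0.206, 0.005], [-0.206, 0.978, 0.002], [-0.005, 0.001, -1.0]]
ft_force: [-8.0, 11.4, 24.3]
grip_width: 0.0171
grasp_force: 109.9
[ 0.5593 -0.1658  0.194 ] [-8.  11.4 24.3] [ 0.5   1.18 -0.33]
bar c 9306 [ 97.7  99.6 111.6 123.2 124.4] x [-83.6  74.8]
plate slope deg (c,x) [-6.78 -0.72] z at 0 168.2
plate c [-115.8   93.6] x [-79.8  67.4]
```

```bash
cat > prof.py <<'E'
from h import *
import sys
s=ctrl.observe();p,d=ctrl.snapshot("wrist");X=cloud(d,"wrist",s);Z=X[...,2]*1000;t=np.array(s["tool_pos"])
O=np.array([.5543,-.154]);c=(X[...,:2]-O)@[-.201,.98]*1000; x=(X[...,:2]-O)@[.98,.201]*1000
q=t[:2]-O;print("tcp case x,y,z",(q@[.98,.201]*1000).round(1),(q@[-.201,.98]*1000).round(1),(t[2]*1000).round(1),"F",np.round(s["ft_force"],1))
for a,b in((-70,-55),(45,60)):
    print("x",a,b)
    for y in range(-130,125,10):
        m=(x>a)&(x<b)&(abs(c-y)<3)&(d>0)
        if m.sum()>5: print(y,np.percentile(Z[m],[10,50,90]).round(1),end="; ")
    print()
E
python3 prof.py
```

```text
tcp case x,y,z 2.6 -12.6 194.1 F [-8.2 11.7 24.7]
x -70 -55
-110 [179.8 180.6 181.6]; -100 [178.4 179.4 180.3]; -90 [177.4 178.3 179.1]; -80 [176.2 177.1 178. ]; -70 [175.1 176.  176.8]; -60 [173.9 174.7 175.6]; -50 [172.7 173.6 174.5]; -40 [171.5 172.3 173.3]; -30 [170.4 171.2 172.1]; -20 [169.1 170.1 170.8]; -10 [168.  168.8 169.6]; 0 [166.9 167.7 168.5]; 10 [165.6 166.4 167.3]; 20 [164.4 165.3 166.1]; 30 [163.2 164.1 165. ]; 40 [162.1 163.  163.9]; 50 [160.9 161.7 162.5]; 60 [159.8 160.6 161.4]; 70 [158.5 159.3 160.1]; 80 [157.3 158.2 159.1]; 90 [148.2 149.1 150. ]; 100 [148.3 149.  149.8]; 110 [148.1 149.1 149.9]; 
x 45 60
-110 [178.5 179.3 180. ]; -100 [177.5 178.1 178.9]; -30 [169.4 169.7 169.9]; -20 [200.3 204.3 204.9]; -10 [202.6 203.8 204.3]; 60 [158.3 159.1 159.4]; 70 [157.3 157.9 158.7]; 80 [156.1 156.9 157.5]; 90 [148.3 148.9 149.5]; 100 [148.4 149.  149.6]; 110 [148.3 148.9 149.6];
```

```bash
cat > grid.py <<'E'
from h import *
s=ctrl.observe();p,d=ctrl.snapshot("wrist");X=cloud(d,"wrist",s);Z=X[...,2]*1000
cv2.imwrite("pics/w4.png",cv2.resize(p[150:350,0:250,::-1],None,fx=3,fy=3))
O=np.array([.5543,-.154]);c=(X[...,:2]-O)@[-.201,.98]*1000; x=(X[...,:2]-O)@[.98,.201]*1000
print("x:",list(range(-32,33,4)))
for y in range(-176,-92,5):
    print(y,[ int(np.percentile(Z[m],90)) if (m:=(abs(x-a)<2)&(abs(c-y)<2.5)&(d>0)).sum()>2 else 0 for a in range(-32,33,4)])
E
python3 grid.py
```

```text
x: [-32, -28, -24, -20, -16, -12, -8, -4, 0, 4, 8, 12, 16, 20, 24, 28, 32]
-176 [0, 0, 0, 0, 0, 0, 0, 0, 0, 0, 0, 0, 0, 0, 0, 0, 0]
-171 [0, 0, 0, 0, 0, 0, 0, 0, 0, 0, 0, 0, 0, 0, 0, 0, 0]
-166 [0, 0, 0, 0, 0, 0, 0, 0, 0, 0, 0, 0, 0, 0, 0, 0, 0]
-161 [0, 0, 0, 0, 0, 0, 0, 0, 0, 0, 0, 0, 0, 0, 0, 0, 0]
-156 [0, 0, 0, 0, 0, 209, 0, 0, 0, 0, 0, 0, 0, 0, 0, 0, 0]
-151 [0, 0, 0, 0, 0, 213, 200, 0, 0, 0, 0, 0, 0, 0, 0, 0, 0]
-146 [0, 0, 0, 0, 0, 216, 201, 0, 0, 0, 0, 0, 0, 0, 0, 0, 0]
-141 [0, 0, 0, 159, 217, 221, 223, 225, 226, 227, 228, 229, 228, 0, 0, 0, 0]
-136 [0, 0, 0, 159, 159, 214, 217, 218, 219, 219, 219, 217, 211, 159, 0, 0, 0]
-131 [0, 0, 0, 159, 159, 194, 210, 214, 215, 215, 212, 196, 159, 159, 0, 0, 0]
-126 [0, 0, 0, 0, 0, 179, 207, 208, 208, 209, 207, 183, 0, 0, 0, 0, 0]
-121 [0, 0, 0, 0, 0, 0, 169, 168, 168, 169, 169, 0, 0, 0, 0, 0, 0]
-116 [0, 179, 180, 179, 0, 180, 0, 180, 180, 180, 180, 180, 179, 180, 179, 180, 180]
-111 [180, 180, 181, 181, 181, 181, 181, 181, 181, 181, 181, 181, 181, 180, 180, 180, 180]
-106 [180, 180, 181, 181, 181, 181, 181, 181, 181, 180, 181, 180, 180, 180, 180, 179, 179]
-101 [179, 180, 180, 180, 180, 180, 180, 180, 180, 180, 180, 180, 180, 180, 180, 179, 178]
-96 [179, 179, 180, 179, 180, 180, 179, 179, 179, 179, 179, 179, 179, 179, 179, 178, 178]
```

View pics/w4.png

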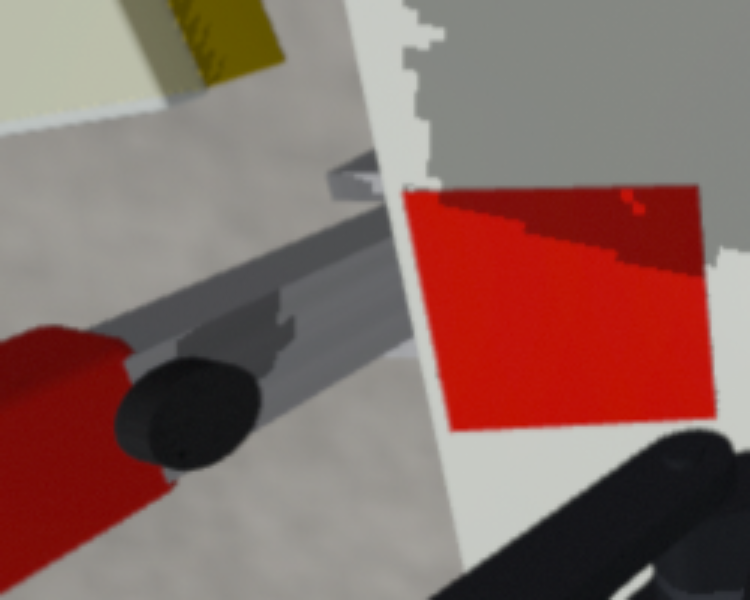

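```bash
cat > ext.py <<'E'
from h import *
s=ctrl.observe();p,d=ctrl.snapshot("wrist");X=cloud(d,"wrist",s);Z=X[...,2]*1000;t=np.array(s["tool_pos"])
O=np.array([.5543,-.154]);c=(X[...,:2]-O)@[-.201,.98]*1000; x=(X[...,:2]-O)@[.98,.201]*1000
q=t[:2]-O;print("tcp case",(q@[.98,.201]*1000).round(1),(q@[-.201,.98]*1000).round(1),(t[2]*1000).round(1),"F",np.round(s["ft_force"],1),"w",round(s["grip_width"]*1000,1))
m=(x>-65)&(x<-20)&(c>-90)&(c<70)&(Z>125); 
k=np.polyfit(c[m],Z[m],1)
for _ in range(4): g=abs(np.polyval(k,c)-Z)<1.5; g&=m; k=np.polyfit(c[g],Z[g],1)
on=(abs(np.polyval(k,c)-Z)<1.6)&(x>-65)&(x<-25)
e=c[on]; print("tilt",np.degrees(np.arctan(-k[0])).round(2),"plate ends c",np.percentile(e,[.3,99.7]).round(1),"top z there",np.polyval(k,np.percentile(e,[.3,99.7])).round(1),"n",len(e))
b=(abs(Z-149)<2)&(x>-65)&(x<-25)&(c>70)&(c<125); print("bar c",np.percentile(c[b],[1,99]).round(1) if b.sum()>20 else None,"end x of bar",np.percentile(x[(abs(Z-149)<2)&(c>100)&(c<110)],[1,99]).round(1),"plate x",np.percentile(x[(abs(np.polyval(k,c)-Z)<2)&(c>-50)&(c<60)],[.5,99.5]).round(1))
E
python3 ext.py
```

```text
tcp case 2.5 -12.6 194.1 F [-6.9 11.6 23. ] w 16.8
tilt 5.59 plate ends c [-107.8   -5.9] top z there [183.8 173.8] n 91
bar c [ 87.3 111.5] end x of bar [-80.7  79.2] plate x [-48.6 -34.8]
```

```bash
sed -i 's/(x>-65)&(x<-20)/(x>-72)\&(x<-55)/; s/(x>-65)&(x<-25)/(x>-72)\&(x<-55)/g' ext.py; python3 ext.py
```

```text
tcp case 2.6 -12.6 194.1 F [-8.1 11.9 23.6] w 16.9
tilt 6.72 plate ends c [-112.1   81.7] top z there [180.9 158. ] n 12680
bar c [ 86.6 111.2] end x of bar [-80.6  79.3] plate x [-75.9  67.3]
```

```bash
python3 -m crank '[{"tx":-0.2,"ty":0,"tz":-0.4,"spin":0,"fingers":-1},{"tx":0,"ty":0,"tz":-0.4,"spin":0,"fingers":-1},{"tx":0,"ty":0,"tz":-0.3,"spin":0,"fingers":-1},{"tx":0,"ty":0,"tz":0,"spin":0,"fingers":-1},{"tx":0,"ty":0,"tz":0,"spin":0,"fingers":-1}]'; python3 ext.py
```

```text
time_s: 6.52
tool_pos: [0.5596, -0.1638, 0.1875]
ee_rot: [[-0.978, -0.209, 0.009], [-0.209, 0.978, 0.002], [-0.01, -0.0, -1.0]]
ft_force: [-15.4, 19.4, 49.2]
grip_width: 0.017
grasp_force: 150.1
tcp case 3.2 -10.7 187.5 F [-15.4  19.4  49.2] w 17.0
tilt 10.8 plate ends c [-110.5   84.8] top z there [181.5 144.3] n 12971
bar c [ 70.6 111.1] end x of bar [-80.7  77.5] plate x [-75.6  42.3]
```

```bash
python3 -m crank '[{"tx":-0.2,"ty":0.3,"tz":0.2,"spin":0,"fingers":-0.1},{"tx":0,"ty":0,"tz":0,"spin":0,"fingers":-0.1},{"tx":0,"ty":0,"tz":0,"spin":0,"fingers":-0.1},{"tx":0,"ty":0,"tz":0,"spin":0,"fingers":-0.1},{"tx":0,"ty":0,"tz":0,"spin":0,"fingers":-0.1}]'; python3 ext.py
```

```text
time_s: 6.98
tool_pos: [0.5525, -0.167, 0.1802]
ee_rot: [[-0.979, -0.202, -0.002], [-0.202, 0.979, 0.0], [0.002, 0.001, -1.0]]
ft_force: [-0.6, -0.3, 0.9]
grip_width: 0.0381
grasp_force: 0.0
tcp case -4.4 -12.4 180.2 F [-0.6 -0.3  0.9] w 38.1
tilt 15.58 plate ends c [-109.2   79.2] top z there [184.7 132.2] n 12649
bar c [ 84.3 111.2] end x of bar [-80.7  60.3] plate x [-78.6  24.3]
```

```bash
python3 -m crank '[{"tx":0.2,"ty":0.45,"tz":0,"spin":0,"fingers":-0.1},{"tx":-0.05,"ty":0.45,"tz":0,"spin":0,"fingers":-0.1},{"tx":-0.1,"ty":0.35,"tz":0,"spin":0,"fingers":-0.1},{"tx":-0.1,"ty":0.35,"tz":0,"spin":0,"fingers":-0.1},{"tx":-0.1,"ty":0.35,"tz":0,"spin":0,"fingers":-0.1},{"tx":-0.05,"ty":0.3,"tz":0,"spin":0,"fingers":-0.1},{"tx":0,"ty":0,"tz":0,"spin":0,"fingers":-0.1},{"tx":0,"ty":0,"tz":0,"spin":0,"fingers":-0.1}]'; python3 ext.py
```

```text
time_s: 7.7
tool_pos: [0.551, -0.1434, 0.1814]
ee_rot: [[-0.979, -0.203, -0.0], [-0.203, 0.979, 0.0], [-0.0, 0.0, -1.0]]
ft_force: [0.8, -0.5, 0.6]
grip_width: 0.0383
grasp_force: 0.0
tcp case -1.1 11.0 181.4 F [ 0.8 -0.5  0.6] w 38.3
tilt 10.62 plate ends c [-99.2  88.3] top z there [168.5 133.4] n 11407
bar c [ 84.5 111.6] end x of bar [-81.1  46. ] plate x [-79.4  59.4]
```

```bash
python3 -m crank '[{"tx":-0.05,"ty":0.3,"tz":0,"spin":0,"fingers":-0.1},{"tx":0,"ty":0,"tz":0,"spin":0,"fingers":-0.1},{"tx":0,"ty":0,"tz":0,"spin":0,"fingers":-0.1}]'; python3 ext.py
```

```text
time_s: 8.0
tool_pos: [0.5503, -0.1416, 0.1813]
ee_rot: [[-0.979, -0.202, -0.0], [-0.202, 0.979, -0.001], [0.0, -0.001, -1.0]]
ft_force: [0.5, -2.0, -0.5]
grip_width: 0.0384
grasp_force: 0.8
tcp case -1.4 12.9 181.3 F [ 0.5 -2.  -0.5] w 38.4
tilt 10.51 plate ends c [-98.3  88.1] top z there [168.1 133.5] n 11336
bar c [ 84.4 111.4] end x of bar [-80.8  44. ] plate x [-79.5  56.8]
```

```bash
python3 -m crank '[{"tx":-0.05,"ty":0.25,"tz":-0.2,"spin":0,"fingers":-0.1},{"tx":-0.05,"ty":0.2,"tz":-0.2,"spin":0,"fingers":-0.1},{"tx":0,"ty":0,"tz":0,"spin":0,"fingers":-0.1},{"tx":0,"ty":0,"tz":0,"spin":0,"fingers":-0.1}]'; python3 ext.py
```

```text
time_s: 8.38
tool_pos: [0.5501, -0.1411, 0.1781]
ee_rot: [[-0.98, -0.199, 0.002], [-0.199, 0.98, -0.005], [-0.001, -0.006, -1.0]]
ft_force: [0.9, -10.4, 1.5]
grip_width: 0.0388
grasp_force: 5.1
tcp case -1.5 13.5 178.1 F [  0.9 -10.4   1.5] w 38.8
tilt 8.83 plate ends c [-98.1  88.1] top z there [162.4 133.5] n 11271
bar c [ 84.4 111.5] end x of bar [-80.8  43.7] plate x [-79.6  61.4]
```

```bash
python3 -m crank '[{"tx":-0.05,"ty":0.3,"tz":-0.2,"spin":0,"fingers":-0.1},{"tx":-0.05,"ty":0.3,"tz":-0.2,"spin":0,"fingers":-0.1},{"tx":0,"ty":0,"tz":0,"spin":0,"fingers":-0.1},{"tx":0,"ty":0,"tz":0,"spin":0,"fingers":-0.1}]'; python3 ext.py
```

```text
time_s: 8.77
tool_pos: [0.5502, -0.1413, 0.1762]
ee_rot: [[-0.981, -0.195, 0.006], [-0.195, 0.981, -0.012], [-0.004, -0.013, -1.0]]
ft_force: [0.8, -21.8, 8.6]
grip_width: 0.0387
grasp_force: 10.8
tcp case -1.5 13.3 176.2 F [  0.8 -21.8   8.6] w 38.7
tilt 7.87 plate ends c [-98.6  88.2] top z there [159.1 133.3] n 11277
bar c [ 84.5 111.4] end x of bar [-80.9  44.5] plate x [-79.8  63.2]
```

```bash
python3 -m crank '[{"tx":0.2,"ty":-0.9,"tz":0.1,"spin":0,"fingers":-0.1},{"tx":0.15,"ty":-0.8,"tz":0.1,"spin":0,"fingers":-0.1},{"tx":0,"ty":0,"tz":0,"spin":0,"fingers":-0.1},{"tx":0,"ty":0,"tz":0,"spin":0,"fingers":-0.1}]'; python3 ext.py; python3 -m crank '[{"tx":0,"ty":0,"tz":0,"spin":0,"fingers":-1},{"tx":0,"ty":0,"tz":0,"spin":0,"fingers":-1},{"tx":0,"ty":0,"tz":0,"spin":0,"fingers":-1},{"tx":0,"ty":0,"tz":0,"spin":0,"fingers":-1}]'; python3 ext.py
```

```text
time_s: 9.15
tool_pos: [0.5519, -0.1466, 0.1749]
ee_rot: [[-0.979, -0.203, -0.001], [-0.203, 0.979, 0.001], [0.0, 0.001, -1.0]]
ft_force: [-0.5, 0.9, -0.3]
grip_width: 0.0386
grasp_force: 0.0
tcp case -0.8 7.8 174.9 F [-0.5  0.9 -0.3] w 38.6
tilt 7.83 plate ends c [-98.6  88.8] top z there [159.1 133.3] n 11514
bar c [ 84.4 111.6] end x of bar [-81.   46.3] plate x [-79.7  67.4]
time_s: 9.53
tool_pos: [0.5528, -0.1509, 0.1758]
ee_rot: [[-0.979, -0.202, 0.002], [-0.202, 0.979, -0.005], [-0.001, -0.005, -1.0]]
ft_force: [1.7, -9.0, -0.8]
grip_width: 0.0181
grasp_force: 58.3
tcp case -0.9 3.4 175.8 F [ 1.7 -9.  -0.8] w 18.1
tilt 7.76 plate ends c [-98.5  89. ] top z there [158.9 133.4] n 11338
bar c [ 84.3 111.3] end x of bar [-80.5  58.9] plate x [-79.8  39.6]
```

```bash
python3 -m crank '[{"tx":0,"ty":0,"tz":0.3,"spin":0,"fingers":-1},{"tx":0,"ty":0,"tz":0.2,"spin":0,"fingers":-1},{"tx":0,"ty":0,"tz":0,"spin":0,"fingers":-1},{"tx":0,"ty":0,"tz":0,"spin":0,"fingers":-1}]'; python3 ext.py
```

```text
time_s: 9.92
tool_pos: [0.5516, -0.1489, 0.1795]
ee_rot: [[-0.979, -0.203, -0.001], [-0.203, 0.979, -0.002], [0.001, -0.002, -1.0]]
ft_force: [0.4, -5.8, -4.9]
grip_width: 0.0171
grasp_force: 57.4
tcp case -1.6 5.6 179.5 F [ 0.4 -5.8 -4.9] w 17.1
tilt 6.4 plate ends c [-95.7  85.6] top z there [160.2 139.8] n 10886
bar c [ 84.4 111.6] end x of bar [-81.2  58. ] plate x [-80.5  37.5]
```

```bash
python3 -m crank '[{"tx":0.05,"ty":0.3,"tz":0,"spin":0,"fingers":-1},{"tx":0,"ty":0.3,"tz":0,"spin":0,"fingers":-1},{"tx":0,"ty":0,"tz":-0.3,"spin":0,"fingers":-1},{"tx":0,"ty":0,"tz":-0.3,"spin":0,"fingers":-1},{"tx":0,"ty":0,"tz":-0.3,"spin":0,"fingers":-1},{"tx":0,"ty":0,"tz":0,"spin":0,"fingers":-1},{"tx":0,"ty":0,"tz":0,"spin":0,"fingers":-1}]'; python3 ext.py
```

```text
time_s: 10.55
tool_pos: [0.5519, -0.1482, 0.1714]
ee_rot: [[-0.98, -0.199, 0.0], [-0.199, 0.98, -0.008], [0.001, -0.008, -1.0]]
ft_force: [-0.3, -14.7, -0.0]
grip_width: 0.0167
grasp_force: 58.8
tcp case -1.2 6.1 171.4 F [ -0.3 -14.7  -0. ] w 16.7
tilt 2.09 plate ends c [-93.9  85.9] top z there [145.8 139.2] n 10784
bar c [ 84.3 111.2] end x of bar [-80.8  55.3] plate x [-80.2  32.1]
```

```bash
python3 -m crank '[{"tx":0,"ty":0,"tz":-0.4,"spin":0,"fingers":-1},{"tx":0,"ty":0,"tz":-0.4,"spin":0,"fingers":-1},{"tx":0,"ty":0,"tz":0,"spin":0,"fingers":-1},{"tx":0,"ty":0,"tz":0,"spin":0,"fingers":-1}]'; python3 ext.py
```

```text
time_s: 10.93
tool_pos: [0.5528, -0.1487, 0.1653]
ee_rot: [[-0.98, -0.199, 0.002], [-0.199, 0.98, -0.009], [-0.001, -0.009, -1.0]]
ft_force: [-3.6, -15.6, 9.3]
grip_width: 0.0165
grasp_force: 60.3
tcp case -0.4 5.5 165.3 F [ -3.6 -15.6   9.3] w 16.5
tilt 1.1 plate ends c [-94.  89.] top z there [137.2 133.7] n 10906
bar c [ 84.4 111.2] end x of bar [-80.9  53.7] plate x [-79.   68.2]
```

```bash
python3 -m crank '[{"tx":0.05,"ty":-0.4,"tz":0.1,"spin":0,"fingers":-1},{"tx":0,"ty":0,"tz":0,"spin":0,"fingers":-1},{"tx":0,"ty":0,"tz":0,"spin":0,"fingers":0},{"tx":0,"ty":0,"tz":0,"spin":0,"fingers":0},{"tx":0,"ty":0,"tz":0,"spin":0,"fingers":0},{"tx":0,"ty":0,"tz":0,"spin":0,"fingers":0},{"tx":0,"ty":0,"tz":2,"spin":0,"fingers":0},{"tx":0,"ty":0,"tz":3,"spin":0,"fingers":0},{"tx":0,"ty":0,"tz":3,"spin":0,"fingers":0},{"tx":0,"ty":0,"tz":3,"spin":0,"fingers":0},{"tx":0,"ty":0,"tz":0,"spin":0,"fingers":-1},{"tx":0,"ty":0,"tz":0,"spin":0,"fingers":-1}]'; python3 ext.py; python3 - <<'E'
from h import *
p,d=ctrl.snapshot("side"); cv2.imwrite("pics/s5.png",cv2.resize(p[150:310,290:450,::-1],None,fx=3.7,fy=3.7,interpolation=cv2.INTER_CUBIC))
s=ctrl.observe();p,d=ctrl.snapshot("wrist");X=cloud(d,"wrist",s)
h=cv2.cvtColor(p,cv2.COLOR_RGB2HSV).astype(int);O=np.array([.5543,-.154]);c=(X[...,:2]-O)@[-.201,.98]*1000; x=(X[...,:2]-O)@[.98,.201]*1000
m=((h[...,0]<8)|(h[...,0]>172))&(h[...,1]>130)&(c<-115)&(c>-200)&(abs(x)<40)&(X[...,2]>.15)
if m.sum()>10: print("grip",m.sum(),np.percentile(c[m],[2,98]).round(1),np.percentile(x[m],[2,98]).round(1),np.percentile(X[m][:,2],[2,98]).round(3))
E
```

```text
time_s: 11.98
tool_pos: [0.5544, -0.1449, 0.2764]
ee_rot: [[-0.979, -0.204, 0.004], [-0.204, 0.979, -0.001], [-0.004, -0.001, -1.0]]
ft_force: [0.0, -0.5, 0.5]
grip_width: 0.0194
grasp_force: 0.0
tcp case 1.9 8.9 276.4 F [ 0.  -0.5  0.5] w 19.4
tilt 1.8 plate ends c [-95.6  87. ] top z there [139.2 133.4] n 4023
bar c [ 84.5 111.5] end x of bar [-80.9  79.5] plate x [-78.9  74.8]
grip 3091 [-160.5 -136.8] [-13.5  12.9] [0.212 0.242]
```

View pics/s5.png

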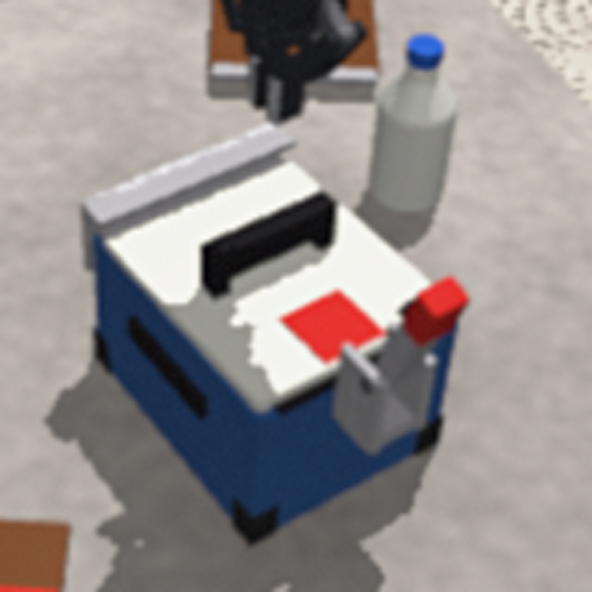

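```bash
python3 -m crank '[{"tx":0.4,"ty":-2,"tz":0.4,"spin":0,"fingers":-1},{"tx":0.6,"ty":-3,"tz":0.4,"spin":0,"fingers":-1},{"tx":0.6,"ty":-3,"tz":0,"spin":0,"fingers":-1},{"tx":0.6,"ty":-3,"tz":0,"spin":0,"fingers":-1},{"tx":0.6,"ty":-3,"tz":0,"spin":0,"fingers":-1},{"tx":0.6,"ty":-3,"tz":0,"spin":0,"fingers":-1},{"tx":0.5,"ty":-2.5,"tz":0,"spin":0,"fingers":-1},{"tx":0,"ty":0,"tz":0,"spin":0,"fingers":-1},{"tx":0,"ty":0,"tz":0,"spin":0,"fingers":-1},{"tx":0,"ty":0,"tz":0,"spin":0,"fingers":-1}]'; python3 prof.py | head -1
```

```text
time_s: 12.97
tool_pos: [0.5916, -0.3391, 0.2804]
ee_rot: [[-0.979, -0.203, -0.002], [-0.203, 0.979, 0.003], [0.002, 0.003, -1.0]]
ft_force: [0.6, 0.8, -0.1]
grip_width: 0.0003
grasp_force: 0.0
tcp case x,y,z -0.7 -188.9 280.4 F [ 0.6  0.8 -0.1]
```

```bash
python3 -m crank '[{"tx":0,"ty":0,"tz":-2,"spin":0,"fingers":-1},{"tx":0,"ty":0,"tz":-1.8,"spin":0,"fingers":-1},{"tx":-0.14,"ty":0.7,"tz":0,"spin":0,"fingers":-1},{"tx":-0.14,"ty":0.7,"tz":0.1,"spin":0,"fingers":-1},{"tx":-0.14,"ty":0.7,"tz":0.1,"spin":0,"fingers":-1},{"tx":-0.14,"ty":0.7,"tz":0.2,"spin":0,"fingers":-1},{"tx":-0.14,"ty":0.7,"tz":0.2,"spin":0,"fingers":-1},{"tx":-0.14,"ty":0.7,"tz":0,"spin":0,"fingers":-1},{"tx":-0.14,"ty":0.7,"tz":0,"spin":0,"fingers":-1},{"tx":0,"ty":0,"tz":0,"spin":0,"fingers":-1}]'; python3 prof.py | head -1
```

```text
time_s: 13.85
tool_pos: [0.583, -0.2921, 0.2537]
ee_rot: [[-0.979, -0.203, 0.004], [-0.203, 0.979, -0.004], [-0.003, -0.005, -1.0]]
ft_force: [0.1, -4.2, 1.7]
grip_width: 0.0001
grasp_force: 1.5
tcp case x,y,z 0.3 -141.1 253.7 F [ 0.1 -4.2  1.7]
```

```bash
python3 -m crank '[{"tx":-0.12,"ty":0.6,"tz":-0.5,"spin":0,"fingers":-1},{"tx":-0.12,"ty":0.6,"tz":-0.4,"spin":0,"fingers":-1},{"tx":-0.12,"ty":0.6,"tz":-0.3,"spin":0,"fingers":-1},{"tx":-0.12,"ty":0.6,"tz":-0.2,"spin":0,"fingers":-1},{"tx":-0.12,"ty":0.6,"tz":-0.3,"spin":0,"fingers":-1},{"tx":-0.12,"ty":0.6,"tz":-0.3,"spin":0,"fingers":-1},{"tx":-0.12,"ty":0.6,"tz":-0.3,"spin":0,"fingers":-1},{"tx":0,"ty":0,"tz":0,"spin":0,"fingers":-1}]'; python3 prof.py | head -1
```

```text
time_s: 14.57
tool_pos: [0.5782, -0.2473, 0.2367]
ee_rot: [[-0.979, -0.205, 0.013], [-0.205, 0.979, -0.003], [-0.013, -0.005, -1.0]]
ft_force: [1.1, -2.0, 5.7]
grip_width: 0.0002
grasp_force: 3.3
tcp case x,y,z 4.7 -96.2 236.7 F [ 1.1 -2.   5.7]
```

```bash
python3 -m crank '[{"tx":-0.3,"ty":0.55,"tz":-0.5,"spin":0,"fingers":-1},{"tx":-0.15,"ty":0.55,"tz":-0.6,"spin":0,"fingers":-1},{"tx":-0.1,"ty":0.5,"tz":-0.6,"spin":0,"fingers":-1},{"tx":-0.1,"ty":0.4,"tz":-0.6,"spin":0,"fingers":-1},{"tx":-0.1,"ty":0.4,"tz":-0.7,"spin":0,"fingers":-1},{"tx":-0.05,"ty":0.3,"tz":-0.8,"spin":0,"fingers":-1},{"tx":-0.05,"ty":0.2,"tz":-0.8,"spin":0,"fingers":-1},{"tx":0,"ty":0,"tz":0,"spin":0,"fingers":-1}]'; python3 prof.py | head -1
```

```text
time_s: 15.28
tool_pos: [0.5676, -0.2167, 0.1827]
ee_rot: [[-0.979, -0.206, 0.004], [-0.206, 0.979, 0.002], [-0.005, 0.002, -1.0]]
ft_force: [1.3, 0.4, 1.7]
grip_width: -0.0001
grasp_force: 0.4
tcp case x,y,z 0.4 -64.1 182.7 F [1.3 0.4 1.7]
```

```bash
python3 -m crank '[{"tx":0,"ty":0,"tz":-0.4,"spin":0,"fingers":-1},{"tx":0,"ty":0,"tz":-0.4,"spin":0,"fingers":-1},{"tx":0,"ty":0,"tz":-0.3,"spin":0,"fingers":-1},{"tx":0,"ty":0,"tz":-0.2,"spin":0,"fingers":-1},{"tx":0,"ty":0,"tz":0,"spin":0,"fingers":-1},{"tx":0,"ty":0,"tz":0,"spin":0,"fingers":-1}]'; python3 prof.py | head -1
```

```text
time_s: 15.83
tool_pos: [0.5668, -0.2171, 0.1745]
ee_rot: [[-0.979, -0.205, 0.003], [-0.205, 0.979, 0.002], [-0.004, 0.002, -1.0]]
ft_force: [-11.7, 9.2, 34.7]
grip_width: 0.0002
grasp_force: 17.7
tcp case x,y,z -0.4 -64.4 174.5 F [-11.7   9.2  34.7]
```

```bash
python3 -m crank '[{"tx":0,"ty":0,"tz":1,"spin":0,"fingers":-1},{"tx":0,"ty":0,"tz":3,"spin":0,"fingers":-1},{"tx":0,"ty":0,"tz":3,"spin":0,"fingers":-1},{"tx":-0.9,"ty":0,"tz":3,"spin":0,"fingers":-1},{"tx":-2,"ty":0,"tz":3,"spin":0,"fingers":-1},{"tx":-2,"ty":0,"tz":0,"spin":0,"fingers":-1},{"tx":0,"ty":0,"tz":0,"spin":0,"fingers":-1},{"tx":0,"ty":0,"tz":0,"spin":0,"fingers":-1}]'; python3 ext.py; python3 - <<'E'
from h import *
s=ctrl.observe();p,d=ctrl.snapshot("wrist");X=cloud(d,"wrist",s);Z=X[...,2]*1000
O=np.array([.5543,-.154]);c=(X[...,:2]-O)@[-.201,.98]*1000; x=(X[...,:2]-O)@[.98,.201]*1000
for n,a,b in(("grip",-10,10),("plate",-70,-50),("plate+",50,70)):
    print(n,[(y,np.median(Z[m]).round(1)) for y in range(-130,95,8) if (m:=(x>a)&(x<b)&(abs(c-y)<2)&(d>0)&(Z>100)).sum()>5])
for n in("side","top"):
    p,d=ctrl.snapshot(n); cv2.imwrite(f"pics/{n}9.png",p[:,:,::-1])
E
```

```text
time_s: 16.55
tool_pos: [0.5156, -0.2204, 0.2992]
ee_rot: [[-0.979, -0.202, 0.001], [-0.202, 0.979, -0.0], [-0.001, -0.0, -1.0]]
ft_force: [0.2, 0.3, -0.4]
grip_width: 0.0
grasp_force: 0.0
tcp case -51.3 -57.3 299.2 F [ 0.2  0.3 -0.4] w 0.0
tilt 37.15 plate ends c [-74.7 399.2] top z there [357.2  -1.9] n 513
bar c [ 84.6 111.6] end x of bar [-81.7  80.4] plate x [-64.1 -57.5]
grip [(-130, np.float64(152.7)), (-122, np.float64(156.9)), (-114, np.float64(157.1)), (-106, np.float64(156.9)), (-98, np.float64(156.9)), (-90, np.float64(156.9)), (-82, np.float64(156.7)), (-74, np.float64(156.8)), (-66, np.float64(159.9)), (-58, np.float64(160.7)), (-50, np.float64(160.8)), (-42, np.float64(160.9)), (-34, np.float64(160.5)), (-26, np.float64(133.8)), (-18, np.float64(133.7)), (-10, np.float64(133.6)), (-2, np.float64(169.5)), (6, np.float64(169.4)), (22, np.float64(133.6)), (30, np.float64(133.3)), (38, np.float64(133.3)), (46, np.float64(133.3)), (54, np.float64(133.3)), (62, np.float64(133.0)), (70, np.float64(133.0)), (78, np.float64(133.2)), (86, np.float64(146.1)), (94, np.float64(148.
[... 362 characters left out ...]
loat64(364.8)), (-2, np.float64(367.9)), (6, np.float64(134.5)), (14, np.float64(133.4)), (22, np.float64(133.6)), (30, np.float64(133.3)), (38, np.float64(133.4)), (46, np.float64(133.3)), (54, np.float64(133.2)), (62, np.float64(133.5)), (70, np.float64(133.4)), (78, np.float64(133.3)), (86, np.float64(145.3)), (94, np.float64(149.1))]
plate+ [(-98, np.float64(126.1)), (-18, np.float64(133.4)), (-10, np.float64(133.4)), (-2, np.float64(133.0)), (22, np.float64(133.3)), (30, np.float64(133.4)), (38, np.float64(133.2)), (46, np.float64(133.1)), (54, np.float64(133.1)), (62, np.float64(133.2)), (70, np.float64(133.2)), (78, np.float64(132.9)), (86, np.float64(144.9)), (94, np.float64(148.9))]
```

```bash
python3 -c "
from bench import ctrl; print(ctrl.sign_off())"
```

```text
the job is handed in; nothing more can be done
None
```

The lid is hooked under the keeper bar and seated in the carrier, and the clamp is fully closed (lid top at 133 mm, grip face at 161 mm, both as specified). The robot was clear and I handed in at about 17 s; I did not view the samples or bystanders again after closing the clamp.

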